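Fit a gear selector shaft into its spring-detent housing

TASK

Take the steel shaft with the pointed nose and the ring groove from the wooden rest, lay it nose first in the open guide and rear saddle of the aluminium housing and let go of it. Then push it into the housing by its rear end until the spring plunger at the side drops into the groove, and stop there: do not force it past the groove. Leave the plain shaft, the dial gauge and the wrenches where they are.

Things in the scene. Friction and masses are not known exactly. Their poses are not given: they have to be found in the camera images.
- shaft: Steel selector shaft: round rod 16 mm in diameter, 205 mm long, about 0.3 kg, with a tapered nose and a ring groove. Origin on its axis at mid-length; +x points along the axis to the nose (its roll about the axis is arbitrary). It starts level in one of the two notches of the wooden rest, axis 50 mm above the table, nose towards +y (the robot's left) within about 0.3 rad.
- groove (a point): Middle of the shaft's ring groove, on its axis, 28.5 mm behind the nose tip (shaft x = +74 mm). The last 16 mm of the nose taper from 16 to 6 mm diameter; then come 6 mm of full diameter, then the groove, 3.5 mm deep, 11 mm wide at the top and 6 mm at its floor; its nose-side wall slopes at 45 degrees, its rear wall is steep (65 degrees). Behind it plain rod.
- rear_end (a point): Centre of the shaft's flat rear end (shaft x = -102.5 mm), the face to push on.
- plain_shaft: The other steel shaft on the rest: also 16 mm by 205 mm, but both ends flat and no groove. Origin on its axis at mid-length, x along the axis. To be left in its notch.
- rest: Wooden rest, fixed to the table, 175 x 125 mm, 51 mm high; origin under its centre, x along the shafts. Two cross bars (16 mm thick, centred at x = -70 and +70 mm) have notches 20 mm wide and 9 mm deep at y = -33 and +33 mm, in which the two shafts lie, either way about. Between the bars the shafts hang free, 32 mm above a 10 mm thick plank.
- housing: Cast aluminium detent housing, fixed to the table. Origin under its base plate, below the bore's mouth; +x is the way the shaft slides in (towards the robot's +y, within 0.25 rad), z up. Base plate 10 mm thick, 64 mm wide, x = -130 to +75 mm. Saddle, guide and bore form one straight channel along x at y = 0, 18 mm wide, floor 42 mm above the table.
- mouth (a point): Centre of the bore's mouth, on the channel's axis, 50 mm above the table; axes as the housing's. From here to housing x = +70 mm runs the bore, 18 mm wide under a roof (underside 59.5 mm, top 69.5 mm above the table), open at its far end too.
- guide (a point): Middle of the guide, on the channel's axis (housing x = -15 mm). The guide, open on top, runs from x = -30 mm to the mouth at 0. From 50 mm height up its lips flare at 45 degrees, from 18 mm apart to about 40 mm at 63 mm height.
- saddle (a point): Middle of the rear saddle, on the channel's axis (housing x = -117.5 mm): 15 mm long (x = -125 to -110), open on top, same channel and flared lips as the guide. Between saddle and guide (x = -110 to -30 mm) is a free gap for the fingers, down to the base plate.
- rail (a point): Middle of the slotted rail outside the bore's -y wall (housing x = +35 mm), on which the plunger's barrel (17 mm thick, out to y = -49 mm, with a black pin behind it) is clamped, 22 to 36 mm inside the mouth. Its place differs each time and is not reported: feel for it or look for it.
- plunger (a joint): Spring plunger, ball tip 10 mm in diameter, pointing across the bore: 0 = fully out (7 mm into the bore), growing as it is pressed back (m, up to 0.008); 0.004 to 0.005 on the shaft's full diameter, 0.0005 to 0.002 in the groove. Spring 3 N when out, 6 N pressed. The shaft needs 1 to 11 N of push to slide in and lift the plunger, under 6 N as it drops in, but about 18 to 27 N to be forced on out of the groove.
- gauge: Round dial gauge with a steel case, 88 mm across and 50 mm high, origin under its centre, a bystander.
- wrench_a: Open-ended wrench 170 mm long lying flat, a bystander.
- wrench_b: Smaller open-ended wrench, 140 mm, lying flat, a bystander.
Not all that is in view belongs to the job. What is shaped like the housing but pink is not meant.

How it is judged:
On the way, in this order (a step that is already met when the one before it is completed fails the run):
1. the grooved shaft lies in saddle and guide, let go, nose not yet at the plunger (x of groove in the frame of mouth between -0.062 and -0.006 m and y of groove in the frame of mouth between -0.004 and 0.004 m and z of groove in the frame of mouth between -0.004 and 0.004 m and angle between the x axis of shaft and the x axis of housing, either way round below 0.05 rad and contact force between the fingers and shaft below 0.2 N), for 0.2 s.
2. the shaft has pressed the plunger back (value of joint plunger above 0.003 m and x of groove in the frame of mouth above -0.012 m).
At the end, for the whole second after the job is handed in: The grooved shaft lies in the bore (axis within 0.06 rad and 4 mm of the channel's), its groove 17 to 41 mm inside the mouth with the plunger dropped into it (plunger joint between 0.3 and 3 mm), at rest (value of joint plunger between 0.0003 and 0.003 m and x of groove in the frame of mouth between 0.017 and 0.041 m and y of groove in the frame of mouth between -0.004 and 0.004 m and angle between the x axis of shaft and the x axis of housing, either way round below 0.06 rad and linear speed of shaft below 0.01 m/s); the robot touches nothing.
It fails at once if the plain shaft is moved by more than 20 mm (distance of plain_shaft from where it was at the start of the episode above 0.02 m).
It fails at once if the gauge or a wrench is moved by more than 20 mm (distance of any of gauge, wrench_a, wrench_b from where it was at the start of the episode above 0.02 m).
It also fails if it takes over 54 s, if anything falls off the work surface, if the arm or the gripper's body presses on something with over 40 N, if the wrist force passes 120 N, or if a joint passes its speed limit or range.

ROBOT

A 7-joint arm with a two-finger parallel gripper is mounted at the origin on the work surface. World frame = base frame: x ahead of the robot, y to its left, z up, the work surface at z = 0. Lengths are in m, angles in rad, forces in N, time in s.
With the tool pointing down it reaches from about 0.425 to 0.925 m from the base axis. Payload 6.8 kg.
Tool frame: the origin (TCP) lies at the very end of the fingers, on their centre line; the grasp point (between the pads) lies 19 mm behind it; z points along the fingers, y is the line along which they close (so a half turn about z gives the same grasp; the last joint's range is limited). The gripper opens to 85 mm and grips with 20 to 120 N. Pads are 22 mm wide; open, the fingers measure 114 mm over their backs; the gripper's body (76 mm by 85 mm) begins 54 mm behind the grasp point. The pads swing forward as they close: fully open they stand 13 mm farther back than shut.
Start: joints at [-1.448, 0.477, 0.022, 1.555, -0.011, 1.109, -0.083], TCP at [0.154, 0.657, 0.231] pointing down, gripper open.
Joint ranges: [-2.96, 2.96], [-0.34, 2.1], [-1.41, 1.46], [0.24, 2.44], [-1.37, 4.51], [0.17, 1.92], [-2.96, 2.96]. Speed limits (rad/s): [2.39, 2.39, 3.14, 3.14, 3.14, 3.14, 3.14].

INTERFACE

Orientations are given as a rotation vector (axis times angle).
In Python, from bench import r gives the robot as it stands.
- The arm moves only by the tool play_rows, never from a script. Its argument "targets" is text: rows parted by semicolons, each of 5 numbers parted by spaces: the closure, from -1 (fully open) to 1 (shut), then the shift along the tool's x, y, z in m, then the turn about the tool's z in rad. In form: gripper dx dy dz spin; .... A call has 1 to 8 rows; each row is the pose to reach, as a shift and turn from the pose commanded when the call began, along the tool's axes at that moment; what a row does not reach only later rows make up. A row lasts 1/12 s, in which the tool goes at most 41.7 mm and 7.16 degrees, less where a joint would pass 70% of its speed; a pose out of reach is approached as far as the arm can. A call with a gripper value outside its range is refused whole. The fingers move at their own pace and stop on an object; "squeeze" is the grip in N (left out, the last holds). Time passes only in rows, so rows that repeat a pose let the fingers close. It gives the time, the measured TCP pose, the force, the opening and the grip force at its end, in the units of the state.
- r.get_obs(): the state, without advancing time (a new reading comes with each control period).
- r.grab_frame(name): name is "scene" or "top" or "wrist"; returns the picture (400x640x3 uint8, red, green, blue); there is no depth.
- r.camera_info(name): a dict with "fov_y" (degrees; the focal length in pixels is half the picture's height over the tangent of half this angle, whatever the lens; pixels are square), "cx", "cy" (the principal point, pixels), "position" and "rotation" of the camera in the world. Camera axes: x right, y down, z forward; pixel columns grow to the right and rows downward; lengths in m; the calibration is good to about 2 mm. A picture is of the moment at which its call begins: read the wrist's pose just before it. camera_info takes no time and is no camera call; for the wrist camera it gives the pose at the moment of the call.
- r.hand_in(): hands the job in; it is judged then, once.
The state is a dict: "clock": time; "joints": joint angles; "qvel": joint speeds; "tau": joint torques, N m; "tcp_pos": TCP position; "orientation": TCP orientation; "contact_force": force on the tool from outside, world axes, zero at the start; "moment": the same for the moment, N m; "grip_width": finger opening in m; "gripper_force": force on a finger pad.
Only numpy, scipy, OpenCV 4.12 (cv2) and the standard library are available. Lean on these libraries where they do the work, as an engineer would, in place of code of your own. Each camera call takes 0.05 s, during which the arm holds its last target. There are 200 camera calls.

## Working session

There is one attempt and no reset: what is moved stays moved. The work goes in short steps, Python scripts to look and compute and a tool call to move; the robot and the scene stay as the last step left them, time stands still between calls to the robot, and variables do not carry over. Pictures are saved under pics/ and viewed, at most 10 in all, crops included, and the job is handed in when it is done.

Besides the shell and the picture viewer there is one more tool, called after ">>>" as name(argument=value, ...), one argument or row to a line, values as JSON. play_rows: Moves the arm, as the interface text tells. Its arguments: {"type":"object","properties":{"targets":{"type":"string"},"squeeze":{"type":"number"}},"required":["targets"]}

```bash
mkdir -p pics; cat > h.py <<'E'
from bench import r
import numpy as np, cv2
from scipy.spatial.transform import Rotation as R
def cam(n):
    c=r.camera_info(n); return c
def K(c):
    f=200/np.tan(np.radians(c['fov_y'])/2); return f,c['cx'],c['cy']
def Rm(c):
    m=np.array(c['rotation'],float)
    return m if m.shape==(3,3) else R.from_rotvec(m).as_matrix()
def ray(c,u,v):
    f,cx,cy=K(c); return np.array(c['position']),Rm(c)@np.array([(u-cx)/f,(v-cy)/f,1.])
def onz(c,u,v,z):
    p,d=ray(c,u,v); return p+d*(z-p[2])/d[2]
def proj(c,P):
    f,cx,cy=K(c); q=Rm(c).T@(np.array(P)-np.array(c['position'])); return q[0]/q[2]*f+cx,q[1]/q[2]*f+cy
E
python3 - <<'E'
from h import *
for n in('top','scene','wrist'): print(n,cam(n))
a=r.grab_frame('top');b=r.grab_frame('scene');
cv2.imwrite('pics/top0.png',a[:,:,::-1]);cv2.imwrite('pics/scene0.png',b[:,:,::-1])
print(r.get_obs())
E
```

```text
top {'fov_y': 47.52402089885979, 'cx': 315.52834198217903, 'cy': 200.54913830983833, 'position': array([ 0.36413612, -0.06558972,  1.08512155]), 'rotation': array([-2.13758109,  2.11074447, -0.19159146])}
scene {'fov_y': 44.97269907939927, 'cx': 323.7800026247987, 'cy': 205.5443868645716, 'position': array([ 1.08001471, -0.56071319,  1.05298234]), 'rotation': array([-2.32865245, -0.97236726,  0.35046315])}
wrist {'fov_y': 66.22139097893879, 'cx': 314.9848418845794, 'cy': 195.07964534540383, 'position': array([0.08776048, 0.67182459, 0.37317096]), 'rotation': array([2.28519649, 1.81238153, 0.24565889])}
{'clock': 0.1, 'joints': array([-1.44809962,  0.47774383,  0.02237935,  1.55632531, -0.01151108,
        1.10927083, -0.08305306]), 'qvel': array([-0.00062581, -0.00125217,  0.00037958, -0.0028438 , -0.00105291,
       -0.00105541,  0.00145823]), 'tau': array([ 3.78898083e-03, -5.97762644e+01,  1.61338862e+00, -2.81952399e+01,
        1.28480388e-02,  5.00817754e-03, -9.44547224e-06]), 'tcp_pos': array([0.15431932, 0.65659721, 0.23041745]), 'orientation': array([-3.61676934e-01, -3.12064082e+00,  2.54068972e-03]), 'contact_force': array([-0.80151706, -0.45206666, -0.51888964]), 'moment': array([ 0.02742758, -0.04081146, -0.01907517]), 'gripper_force': 0.0, 'grip_width': 0.08548482155954376}
```

View pics/top0.png

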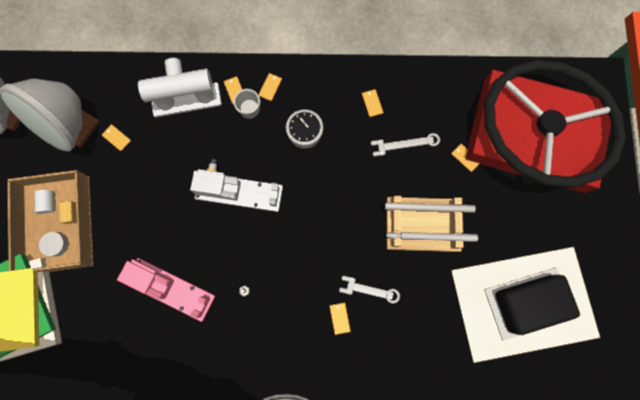

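View pics/scene0.png

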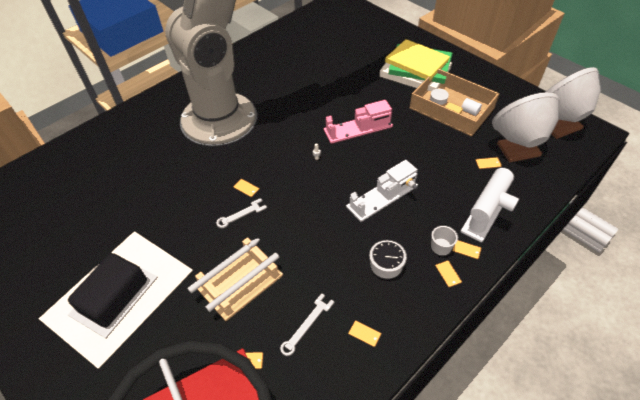

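The top view shows the rest at (425,223) with two shafts at rows 208 and 238. The aluminium housing is at (237,190) with its plunger at (212,165). The pink housing at (166,290) is a decoy. The candidates for the grooved shaft are the upper rod (430,208) and the lower rod (432,238). The lower one seems to have a groove and nose near (395,237), so I'll enlarge it to confirm.

```bash
python3 - <<'E'
from h import *
a=cv2.imread('pics/top0.png');b=cv2.imread('pics/scene0.png')
A=cv2.resize(a[190:260,375:485],(660,420),interpolation=cv2.INTER_CUBIC)[:290]
A=cv2.resize(a[195:255,375:485],None,fx=5,fy=5,interpolation=cv2.INTER_CUBIC)
B=cv2.resize(a[155:215,183:293],None,fx=5,fy=5,interpolation=cv2.INTER_CUBIC)
cv2.imwrite('pics/crop1.png',np.vstack([A,B])[:600])
c=cam('top')
for n,(u,v) in dict(nose=(386,237),rear=(478,238),wa=(350,285)).items(): print(n,onz(c,u,v,.05))
E
```

```text
nose [ 0.47299584 -0.22313612  0.05      ]
rear [ 0.47335529 -0.43287041  0.05      ]
wa [ 0.364208   -0.14086868  0.05      ]
```

View pics/crop1.png

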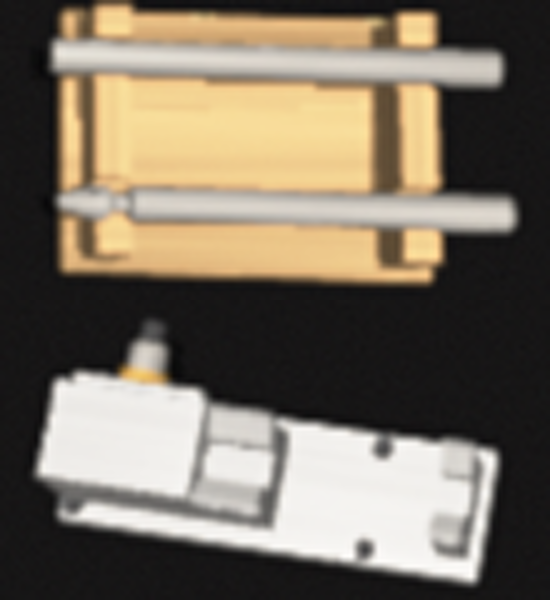

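The crop shows that the lower rod has the taper and groove, with its tip at top pixel (386,235.4) and its rear at (478.2,237.8). The upper rod is plain at both ends. The white housing has its plunger at the upper left, its mouth edge near (222.6,184) and the rear of its base near (280.4,198.4).

```bash
python3 - <<'E'
from h import *
c=cam('top');w=cam('wrist')
n=onz(c,386,235.4,.05);e=onz(c,478.2,237.8,.05)
print('nose',n,'rear',e,'len',np.linalg.norm(n-e),'yaw',np.arctan2(*(n-e)[[1,0]]),'mid',(n+e)/2)
m=onz(c,222.6,184,.0695);f=onz(c,192.4,180.4,.0695);b=onz(c,280.4,198.4,.01)
print('mouth',m,'far',f,'baserear',b)
for p,q in((b,m),(b,f)): print(np.linalg.norm((q-p)[:2]),np.arctan2(*(q-p)[[1,0]]))
print('restcorners',[onz(c,375+u/5,195+v/5,.051)[:2] for u,v in((112,10),(418,15),(112,250),(422,260))])
o=r.get_obs();T=R.from_rotvec(o['orientation'])
print('tool axes',T.as_matrix().round(3));print('cam in tool',T.inv().apply(w['position']-o['tcp_pos']),(T.as_matrix().T@Rm(w)).round(3))
E
```

```text
nose [ 0.4766592  -0.22319254  0.05      ] rear [ 0.47381838 -0.43335016  0.05      ] len 0.2101768131863668 yaw 1.557279548206558 mid [ 0.47523879 -0.32827135  0.05      ]
mouth [0.58788288 0.15200001 0.0695    ] far [0.59547411 0.22171303 0.0695    ] baserear [0.56721395 0.02366838 0.01      ]
0.129985435727427 1.411108996521811
0.20005080019915006 1.4290573233479336
restcorners [array([ 0.56614758, -0.25082604]), array([ 0.5655512 , -0.39246268]), array([ 0.45498937, -0.24860718]), array([ 0.45223108, -0.38924296])]
tool axes [[-0.973  0.229 -0.   ]
 [ 0.229  0.973 -0.002]
 [-0.    -0.002 -1.   ]]
cam in tool [ 0.06826031 -0.00059093 -0.14286383] [[ 0.001 -0.963 -0.269]
 [ 1.     0.001 -0.   ]
 [ 0.001 -0.269  0.963]]
```

>>> play_rows(
  targets="-1 -0.24 -0.21 -0.05 0.95;-1 -0.24 -0.21 -0.05 0.95;-1 -0.24 -0.21 -0.05 0.95;-1 -0.24 -0.21 -0.05 0.95;-1 -0.24 -0.21 -0.05 0.95;-1 -0.24 -0.21 -0.05 0.95;-1 -0.24 -0.21 -0.05 0.95;-1 -0.24 -0.21 -0.05 0.95",
)

```text
clock: 0.77
tcp_pos: [0.342, 0.3943, 0.2817]
orientation: [1.761, 2.601, -0.0]
contact_force: [0.9, 0.3, 0.7]
grip_width: 0.0854
gripper_force: 0.0
```

```bash
cat > go.py <<'E'
from h import *
import sys
# delta in tool axes to world target x y z and yaw of tool x
def go(x,y,z,yaw):
    o=r.get_obs();M=R.from_rotvec(o['orientation']).as_matrix();p=np.array(o['tcp_pos'])
    d=M.T@(np.array([x,y,z])-p);cur=np.arctan2(M[1,0],M[0,0])
    s=-(yaw-cur+np.pi)%(2*np.pi);s=(cur-yaw+np.pi)%(2*np.pi)-np.pi
    print('t',o['clock'],'tcp',p.round(4),'yaw',cur.round(4),'d',d.round(4),'spin',s.round(4),'F',o['contact_force'].round(2),'w',o['grip_width'],'tilt',M[:,2].round(4))
if __name__=='__main__': go(*map(float,sys.argv[1:5]))
E
python3 go.py 0.582 0.07 0.28 1.42
```

```text
t 0.7667 tcp [0.342  0.3943 0.2817] yaw 1.9515 d [-0.3902  0.1023  0.0019] spin 0.5315 F [0.93 0.33 0.7 ] w 0.08542285855383253 tilt [ 2.e-04 -5.e-04 -1.e+00]
```

>>> play_rows(
  targets="-1 -0.39 0.10 0 0.53;-1 -0.39 0.10 0 0.53;-1 -0.39 0.10 0 0.53;-1 -0.39 0.10 0 0.53;-1 -0.39 0.10 0 0.53;-1 -0.39 0.10 0 0.53;-1 -0.39 0.10 0 0.53;-1 -0.39 0.10 0 0.53",
)

```text
clock: 1.43
tcp_pos: [0.5399, 0.1288, 0.2812]
orientation: [-2.371, -2.061, 0.0]
contact_force: [0.5, 1.2, 0.1]
grip_width: 0.0855
gripper_force: 0.0
```

>>> play_rows(
  targets="0 -0.07 0 0 0;0 -0.07 0 0 0;0 -0.07 0 0 0;0 -0.07 0 0 0",
)

```text
clock: 1.77
tcp_pos: [0.5292, 0.0592, 0.2812]
orientation: [-2.376, -2.055, 0.0]
contact_force: [0.7, 0.8, 0.9]
grip_width: 0.0428
gripper_force: 0.0
```

```bash
python3 go.py 0.582 0.07 0.28 1.42; python3 - <<'E'
from h import *
import pickle
w=cam('wrist');a=r.grab_frame('wrist');pickle.dump(w,open('w1.pkl','wb'))
cv2.imwrite('pics/w1.png',a[:,:,::-1]);print(w['position'])
E
```

```text
t 1.7667 tcp [0.5292 0.0592 0.2812] yaw 1.4264 d [0.0183 0.0507 0.0012] spin 0.0064 F [0.74 0.78 0.86] w 0.04281596404396715 tilt [-4.e-04  1.e-04 -1.e+00]
[0.53884801 0.12605007 0.42404606]
```

View pics/w1.png

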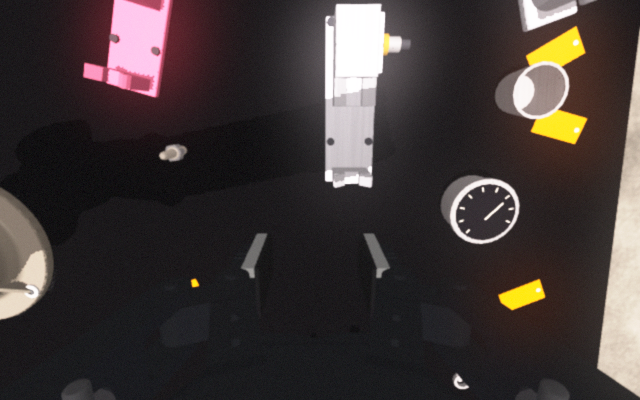

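The wrist view shows the housing at columns 325–384: roof rows 5–77, guide rows 77–105, saddle rows 172–187, plunger at (398,44). I'll fit its axis from the edges.

```bash
python3 - <<'E'
from h import *
import pickle
w=pickle.load(open('w1.pkl','rb'));a=cv2.imread('pics/w1.png')
g=cv2.cvtColor(a,cv2.COLOR_BGR2GRAY)
def edges(v,lo=300,hi=420,t=75):
    s=np.where(g[v,lo:hi]>t)[0]; return lo+s[0],lo+s[-1]
for v in list(range(2,190,8)): 
    try: print(v,edges(v),end=' ')
    except IndexError: print(v,'-',end=' ')
L=[];Rr=[]
for v in range(112,168):
    l,q=edges(v); L.append(onz(w,l-.5,v,.01)[:2]);Rr.append(onz(w,q+.5,v,.01)[:2])
for S in(L,Rr):
    vx,vy,x,y=cv2.fitLine(np.array(S,np.float32),cv2.DIST_HUBER,0,.01,.01).ravel(); print('\nbase',np.arctan2(vy,vx),x,y)
M=(np.array(L)+Rr)/2; print('width',np.linalg.norm(np.array(L)-Rr,axis=1).mean())
vx,vy,x,y=cv2.fitLine(M.astype(np.float32),cv2.DIST_HUBER,0,.01,.01).ravel();print('axis',np.arctan2(vy,vx),x,y)
L=[];Rr=[]
for v in range(10,72):
    l,q=edges(v,328,384,150); Rr.append(onz(w,q+.5,v,.0695)[:2])
vx,vy,x,y=cv2.fitLine(np.array(Rr,np.float32),cv2.DIST_HUBER,0,.01,.01).ravel(); print('roof right',np.arctan2(vy,vx),x,y)
C=cv2.resize(a[0:200,300:440],None,fx=4,fy=3,interpolation=cv2.INTER_CUBIC)
cv2.imwrite('pics/crop2.png',C)
E
```

```text
2 (np.int64(336), np.int64(382)) 10 (np.int64(331), np.int64(393)) 18 (np.int64(322), np.int64(398)) 26 (np.int64(316), np.int64(404)) 34 (np.int64(313), np.int64(407)) 42 (np.int64(312), np.int64(411)) 50 (np.int64(311), np.int64(408)) 58 (np.int64(312), np.int64(405)) 66 (np.int64(314), np.int64(402)) 74 (np.int64(313), np.int64(403)) 82 (np.int64(315), np.int64(397)) 90 (np.int64(318), np.int64(391)) 98 (np.int64(324), np.int64(377)) 106 (np.int64(324), np.int64(375)) 114 (np.int64(324), np.int64(374)) 122 (np.int64(324), np.int64(374)) 130 (np.int64(325), np.int64(373)) 138 (np.int64(325), np.int64(373)) 146 (np.int64(325), np.int64(372)) 154 (np.int64(325), np.int64(372)) 162 (np.int64(325), np.int64(372)) 170 (np.int64(325), np.int64(372)) 178 (np.int64(324), np.int64(372)) 186 (np.int64(333), np.int64(371)) 
base 1.4355175 0.5450771 0.0822893

base 1.4319416 0.60993195 0.076212764
width 0.06529465969096494
axis 1.4409053 0.5775582 0.08046877
roof right 1.462751 0.619201 0.18146646
```

View pics/crop2.png

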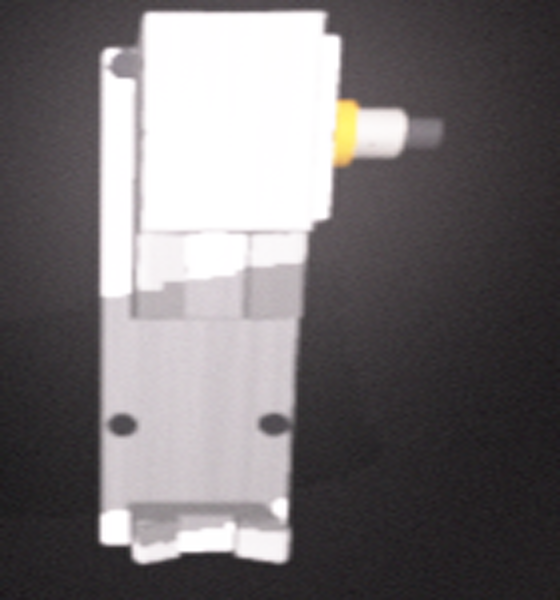

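```bash
python3 - <<'E'
from h import *
import pickle
w=pickle.load(open('w1.pkl','rb'))
m=onz(w,356.8,76.7,.0695);gd=onz(w,354,91.7,.042);sd=onz(w,351.7,179,.042);far=onz(w,300+235/4,4.3,.0695)
gs=onz(w,354.5,317/3,.063);  # guide rear at lip height
bl=onz(w,325,544/3,.01)
pl=onz(w,300+380/4,132/3,.05)
print(m,gd,sd,far,gs,bl)
d=gd-sd;print('yaw ch',np.arctan2(d[1],d[0]),'roof',np.arctan2(*(far-m)[[1,0]]))
y=1.436;h=np.array([np.cos(y),np.sin(y)]);n=np.array([-h[1],h[0]])
for k,v in dict(m=m,gd=gd,sd=sd,far=far,gs=gs,bl=bl,pl=pl).items(): print(k,'along',h@v[:2],'lat',n@v[:2])
print('base axis lat',n@[.57756,.08047],'along top est',h@[.5879,.152],h@[.5955,.2217],h@[.5672,.0237])
E
python3 go.py 0.4755 -0.307 0.2 1.557
```

```text
[0.58829465 0.15322346 0.0695    ] [0.58708031 0.13927232 0.042     ] [0.57264462 0.03465687 0.042     ] [0.59767566 0.22196169 0.0695    ] [0.58335239 0.12356675 0.063     ] [0.53852242 0.0289999  0.01      ]
yaw ch 1.4336741184175585 roof 1.4351598648437482
m along 0.23089355624867264 lat -0.5623666004703357
gd along 0.21690577542005485 lat -0.5630381476124533
sd along 0.11129933087224836 lat -0.5627925190851647
far along 0.30026894137612214 lat -0.5624248851840727
gs along 0.20084168671401514 lat -0.5614546895670307
bl along 0.10110804433698974 lat -0.5297400810610398
pl along 0.266476844991807 lat -0.6064165853947774
base axis lat -0.561506551666042 along top est 0.2296281581033698 0.2997172426129318 0.09971016122564487
t 1.8167 tcp [0.5294 0.0613 0.2811] yaw 1.4298 d [-0.3722 -0.0015  0.0809] spin -0.1272 F [0.3  0.16 0.2 ] w 0.042557035648614135 tilt [-3.e-04  6.e-04 -1.e+00]
```

>>> play_rows(
  targets="0 -0.372 0 0.06 -0.127;0 -0.372 0 0.06 -0.127;0 -0.372 0 0.06 -0.127;0 -0.372 0 0.06 -0.127;0 -0.372 0 0.06 -0.127;0 -0.372 0 0.06 -0.127;0 -0.372 0 0.06 -0.127;0 -0.372 0 0.06 -0.127",
)

```text
clock: 2.48
tcp_pos: [0.4848, -0.2619, 0.2281]
orientation: [-2.231, -2.211, -0.001]
contact_force: [1.1, 0.5, -0.2]
grip_width: 0.0426
gripper_force: 0.0
```

```bash
python3 go.py 0.4755 -0.327 0.2 1.557
```

```text
t 2.4833 tcp [ 0.4848 -0.2619  0.2281] yaw 1.5619 d [-0.0652 -0.0087  0.028 ] spin 0.0049 F [ 1.05  0.47 -0.2 ] w 0.04261045602583718 tilt [ 3.e-04  7.e-04 -1.e+00]
```

>>> play_rows(
  targets="0 -0.065 -0.009 0.028 0.005;0 -0.065 -0.009 0.028 0.005;0 -0.065 -0.009 0.028 0.005;0 -0.065 -0.009 0.028 0.005",
)

```text
clock: 2.82
tcp_pos: [0.4741, -0.3271, 0.1995]
orientation: [-2.241, -2.199, 0.002]
contact_force: [0.3, 0.4, 0.9]
grip_width: 0.0426
gripper_force: 0.0
```

```bash
python3 - <<'E'
from h import *
import pickle
w=cam('wrist');a=r.grab_frame('wrist');pickle.dump(w,open('w2.pkl','wb'))
cv2.imwrite('pics/w2.png',a[:,:,::-1])
print([proj(w,p) for p in((.4766,-.2232,.05),(.4738,-.4333,.05))])
E
```

```text
[(np.float64(316.3465826895401), np.float64(66.81769811256225)), (np.float64(317.09551870258696), np.float64(277.8951708177049))]
```

View pics/w2.png

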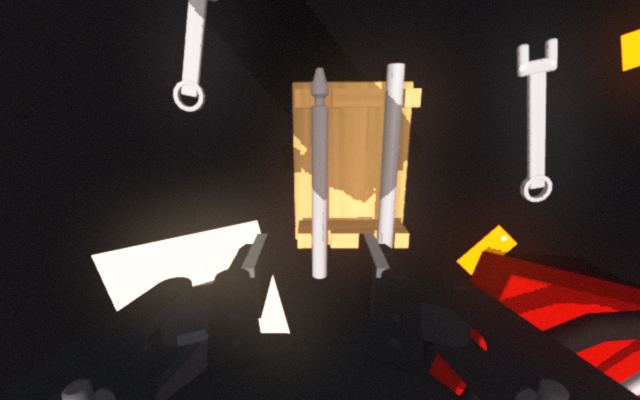

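The wrist view shows the grooved shaft with its tip at (319.5,67), its groove near (320,101) and its rear at (319.5,277). The plain shaft is to the right at (392,155).

```bash
python3 - <<'E'
from h import *
import pickle
w=pickle.load(open('w2.pkl','rb'))
n=onz(w,319.8,67,.05);e=onz(w,319.2,277.5,.05);g=onz(w,320,101,.05)
d=n-e;L=np.linalg.norm(d);print(n,e,g,L,np.arctan2(d[1],d[0]))
mid=n-d/L*.1025;print('mid',mid,'mid2',e+d/L*.1025,'grip',mid+d/L*.021)
E
python3 go.py 0.4773 -0.307 0.031 1.557
```

```text
[ 0.47965836 -0.22340724  0.05      ] [ 0.47605994 -0.43286326  0.05      ] [ 0.4794339  -0.25223308  0.05      ] 0.20948692517954445 1.5536181745692368
mid [ 0.47789769 -0.32589212  0.05      ] mid2 [ 0.47782062 -0.33037838  0.05      ] grip [ 0.47825841 -0.30489522  0.05      ]
t 2.8667 tcp [ 0.475  -0.3257  0.2   ] yaw 1.5543 d [0.0186 0.0021 0.169 ] spin -0.0027 F [ 0.28  1.07 -0.19] w 0.0423457991444186 tilt [-9.e-04  1.e-03 -1.e+00]
```

>>> play_rows(
  targets="0 0.019 0.003 0.04 0;0 0.019 0.003 0.08 0;0 0.019 0.003 0.11 0;0 0.019 0.003 0.135 0;0 0.019 0.003 0.155 0;0 0.019 0.003 0.169 0;0 0.019 0.003 0.169 0;0 0.019 0.003 0.169 0",
  squeeze=70,
)

```text
clock: 3.53
tcp_pos: [0.4787, -0.3059, 0.0315]
orientation: [-2.237, -2.204, -0.001]
contact_force: [0.6, 0.1, 0.4]
grip_width: 0.0425
gripper_force: 0.0
```

>>> play_rows(
  targets="1 0 0 0 0;1 0 0 0 0;1 0 0 0 0;1 0 0 0 0;1 0 0 0 0;1 0 0 0 0;1 0 0 0 0;1 0 0 0 0",
)

```text
clock: 4.2
tcp_pos: [0.4788, -0.308, 0.0331]
orientation: [2.24, 2.201, 0.003]
contact_force: [0.6, 3.0, 6.8]
grip_width: 0.0138
gripper_force: 68.1
```

>>> play_rows(
  targets="1 0 0 -0.01 0;1 0 0 -0.02 0;1 0 0 -0.04 0;1 0 0 -0.07 0;1 0 0 -0.10 0;1 0 0 -0.12 0;1 0 0 -0.12 0",
)

```text
clock: 4.78
tcp_pos: [0.4794, -0.3101, 0.1566]
orientation: [2.237, 2.195, 0.005]
contact_force: [0.7, -1.0, -3.5]
grip_width: 0.0136
gripper_force: 68.8
```

```bash
python3 - <<'E'
from h import *
import pickle
h=np.array([np.cos(1.435),np.sin(1.435)]);n=np.array([-h[1],h[0]]);print('grip target',h*(.2305-.088)+n*-.5625,'mouth',h*.2305+n*-.5625)
E
python3 go.py 0.5775 0.0645 0.16 1.438
python3 - <<'E'
from h import *
import pickle
w=cam('wrist');a=r.grab_frame('wrist');pickle.dump(w,open('w3.pkl','wb'))
cv2.imwrite('pics/w3.png',a[:,:,::-1])
E
```

```text
grip target [0.57661309 0.06503724] mouth [0.58852647 0.1522271 ]
t 4.7833 tcp [ 0.4794 -0.3101  0.1566] yaw 1.5519 d [ 0.3763  0.091  -0.0039] spin 0.1139 F [ 0.74 -1.   -3.54] w 0.013624298309219037 tilt [ 0.0072 -0.0031 -1.    ]
```

View pics/w3.png

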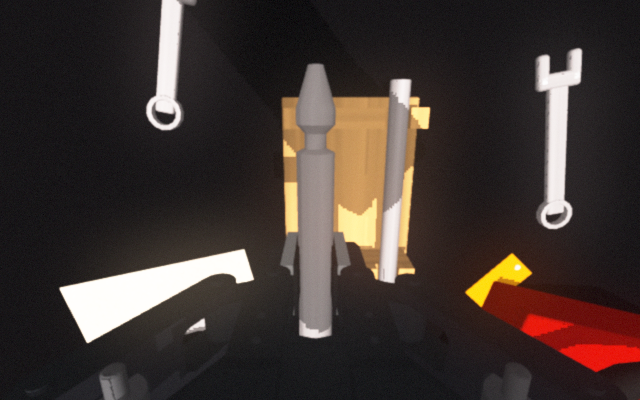

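The shaft is held, with its tip at (316,66), groove near (316,140) and rear top edge near (316,337). I'll check its pitch and slip in the tool frame.

```bash
python3 - <<'E'
from h import *
import pickle
from scipy.optimize import least_squares
w=pickle.load(open('w3.pkl','rb'));o=r.get_obs();M=R.from_rotvec(o['orientation']).as_matrix();p=o['tcp_pos']
def pt(q,s,up):  # q: grip s0 (shaft x at tool x=0), z depth, pitch(nose up)
    c,sn=np.cos(q[2]),np.sin(q[2]); d=np.array([c,0,-sn]);u=np.array([-sn,0,-c])
    return p+M@(np.array([0,0,q[1]])+(s-q[0])*d+up*u)
obs=[(.1025,0,66),(.074,0,139.5),(-.1025,.008,337)]
f=lambda q:[proj(w,pt(q,s,u))[1]-v for s,u,v in obs]
for sub in(0,1):
    s=least_squares(f,[.021,-.019,0],x_scale=[.01,.01,.1]);print(s.x,s.fun)
    break
# with z fixed at -0.019 / pitch-only
for z in(-.014,-.019,-.024):
    s=least_squares(lambda q:f([q[0],z,q[1]]),[.021,0]);print(z,s.x,s.fun)
# lateral
for v,uu in((66,316),(140,316),(330,316)):
    P,d=ray(w,uu,v);P=M.T@(P-p);d=M.T@d;k=(-.019-P[2])/d[2];print((P+k*d))
print(p,M.round(4))
E
```

```text
[0.01110927 0.00644102 0.50016135] [ 5.68434189e-14 -2.84217094e-14  0.00000000e+00]
-0.014 [0.00781351 0.60519574] [-6.82786371 11.3645504   2.03090598]
-0.019 [0.00715805 0.6264675 ] [-8.76830879 15.398393    3.38842098]
-0.024 [0.00668869 0.64440449] [-10.7785971   20.08251883   5.42221047]
[ 0.08248973  0.00099837 -0.019     ]
[ 0.05453609  0.00102634 -0.019     ]
[-0.03707936  0.00111802 -0.019     ]
[ 0.47855326 -0.30900354  0.15421175] [[ 0.0184  0.9998  0.0047]
 [ 0.9998 -0.0184 -0.0017]
 [-0.0016  0.0047 -1.    ]]
```

The rear sagged, leaving the shaft pitched nose-up by about 0.5 rad. I'll lower it back into the notches so they level it, then regrasp nearer the middle with a harder squeeze.

>>> play_rows(
  targets="1 0 0 0.03 0;1 0 0 0.05 0;1 0 0 0.065 0;1 0 0 0.08 0;1 0 0 0.09 0;1 0 0 0.1 0;1 0 0 0.11 0;1 0 0 0.117 0",
  squeeze=20,
)

```text
clock: 5.5
tcp_pos: [0.4776, -0.3081, 0.0336]
orientation: [2.241, 2.201, -0.0]
contact_force: [1.3, -0.3, -2.7]
grip_width: 0.014
gripper_force: 68.7
```

>>> play_rows(
  targets="1 0 0 0.002 0;0 0 0 0.002 0;0 0 0 0.002 0;0 0 0 0.002 0;0 0 0 -0.05 0;0 0 0 -0.09 0;0 0 0 -0.13 0;0 0 0 -0.14 0",
)

```text
clock: 6.17
tcp_pos: [0.4793, -0.3102, 0.1799]
orientation: [2.238, 2.195, 0.004]
contact_force: [0.9, -0.7, 0.4]
grip_width: 0.0428
gripper_force: 0.0
```

```bash
python3 go.py 0.477 -0.315 0.031 1.557
python3 - <<'E'
from h import *
import pickle
w=cam('wrist');a=r.grab_frame('wrist');pickle.dump(w,open('w4.pkl','wb'))
cv2.imwrite('pics/w4.png',a[:,:,::-1])
E
```

```text
t 6.1667 tcp [ 0.4793 -0.3102  0.1799] yaw 1.5517 d [-0.0043 -0.0032  0.1489] spin -0.0053 F [ 0.87 -0.66  0.38] w 0.042821041250338004 tilt [ 0.0065 -0.0033 -1.    ]
```

View pics/w4.png

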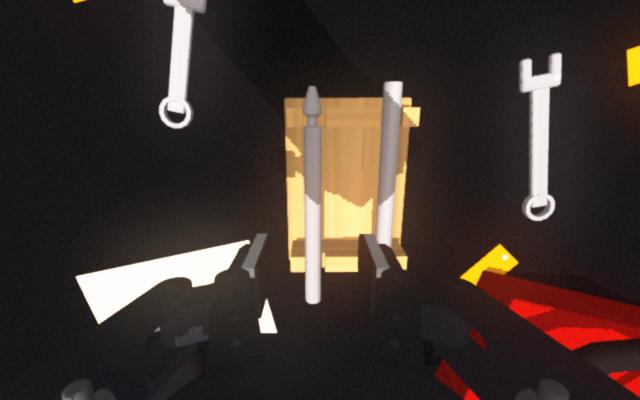

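The shaft is level in the notches again, with its tip at (312.5,86) and rear at (313.5,302).

```bash
python3 - <<'E'
from h import *
import pickle
w=pickle.load(open('w4.pkl','rb'))
n=onz(w,312.5,86,.05);e=onz(w,313.5,302,.05);g=onz(w,312.5,119.5,.05)
d=n-e;L=np.linalg.norm(d);u=d/L;print(n,e,g,L,np.arctan2(d[1],d[0]))
mid=(n-u*.1025+e+u*.1025)/2;mid=(mid*2+g-u*.074)/3;print('mid',mid,'grip13',mid+u*.013)
import go
go.go(*(mid+u*.013)[:2],.031,1.555)
E
```

```text
[ 0.47938337 -0.22424604  0.05      ] [ 0.47609933 -0.43325159  0.05      ] [ 0.47882041 -0.25155113  0.05      ] 0.20903134882152324 1.5550849526764219
mid [ 0.47771351 -0.32767988  0.05      ] grip13 [ 0.47791775 -0.31468148  0.05      ]
t 6.2167 tcp [ 0.4803 -0.3107  0.1813] yaw 1.5518 d [-0.0034 -0.0037  0.1503] spin -0.0032 F [ 0.87 -0.92  0.8 ] w 0.04264765395666918 tilt [ 0.0094 -0.004  -0.9999]
```

>>> play_rows(
  targets="0 -0.0035 -0.003 0.03 0;0 -0.0035 -0.003 0.06 0;0 -0.0035 -0.003 0.09 0;0 -0.0035 -0.003 0.115 0;0 -0.0035 -0.003 0.13 0;0 -0.0035 -0.003 0.14 0;0 -0.0035 -0.003 0.14 0;0 -0.0035 -0.003 0.14 0",
  squeeze=120,
)

```text
clock: 6.88
tcp_pos: [0.4744, -0.3119, 0.0348]
orientation: [2.242, 2.201, -0.0]
contact_force: [-0.1, -0.1, 0.9]
grip_width: 0.0426
gripper_force: 0.0
```

```bash
python3 go.py 0.4779 -0.3147 0.027 1.555
```

```text
t 6.8833 tcp [ 0.4744 -0.3119  0.0348] yaw 1.5524 d [-0.0028  0.0035  0.0078] spin -0.0026 F [-0.08 -0.1   0.92] w 0.04257735529078958 tilt [-1.e-04 -2.e-04 -1.e+00]
```

>>> play_rows(
  targets="0 -0.0028 0.0035 0.008 0;0 -0.0028 0.0035 0.008 0;1 -0.0028 0.0035 0.008 0;1 -0.0028 0.0035 0.008 0;1 -0.0028 0.0035 0.008 0;1 -0.0028 0.0035 0.008 0;1 -0.0028 0.0035 0.008 0;1 -0.0028 0.0035 0.008 0",
  squeeze=120,
)

```text
clock: 7.55
tcp_pos: [0.4782, -0.3146, 0.0273]
orientation: [2.241, 2.201, 0.001]
contact_force: [-0.9, 1.2, 5.7]
grip_width: 0.0134
gripper_force: 117.1
```

>>> play_rows(
  targets="1 0 0 0 0;1 0 0 -0.005 0;1 0 0 -0.01 0;1 0 0 -0.02 0;1 0 0 -0.035 0;1 0 0 -0.055 0;1 0 0 -0.075 0;1 0 0 -0.09 0",
)

```text
clock: 8.22
tcp_pos: [0.4778, -0.3147, 0.1185]
orientation: [2.241, 2.2, 0.0]
contact_force: [-0.5, -0.7, -3.0]
grip_width: 0.0132
gripper_force: 117.2
```

>>> play_rows(
  targets="1 0 0 -0.015 0;1 0 0 -0.02 0;1 0 0 -0.02 0;1 0 0 -0.02 0",
)

```text
clock: 8.55
tcp_pos: [0.4777, -0.3141, 0.1364]
orientation: [-2.241, -2.201, -0.0]
contact_force: [0.3, -0.5, -4.2]
grip_width: 0.013
gripper_force: 117.2
```

```bash
python3 go.py 0.5765 0.060 0.16 1.435
python3 - <<'E'
from h import *
import pickle
w=cam('wrist');a=r.grab_frame('wrist');pickle.dump(w,open('w5.pkl','wb'))
cv2.imwrite('pics/w5.png',a[:,:,::-1])
E
```

```text
t 8.55 tcp [ 0.4777 -0.3141  0.1364] yaw 1.5529 d [ 0.3758  0.0921 -0.0234] spin 0.1179 F [ 0.29 -0.46 -4.19] w 0.01295545067640218 tilt [-0.e+00  4.e-04 -1.e+00]
```

View pics/w5.png

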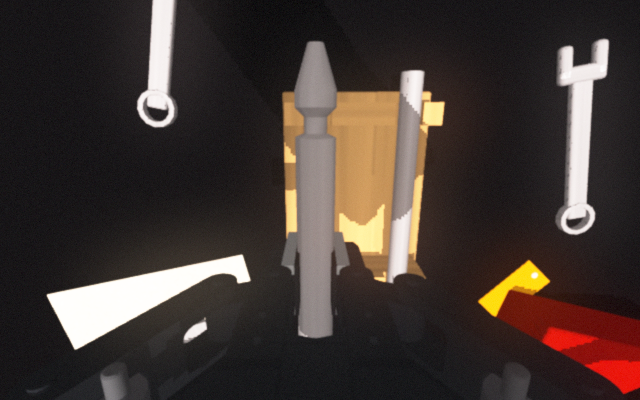

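```bash
python3 - <<'E'
from h import *
import pickle
w=pickle.load(open('w5.pkl','rb'));o=r.get_obs();M=R.from_rotvec(o['orientation']).as_matrix();p=o['tcp_pos']
for s0 in(.005,.013):
  for z in(-.022,-.016):
    for th in(0,.15,.3,.5,.65):
      q=(s0,z,th);c,sn=np.cos(th),np.sin(th);d=np.array([c,0,-sn]);u=np.array([-sn,0,-c])
      print(s0,z,th,[round(proj(w,p+M@(np.array([0,0,z])+(s-s0)*d+up*u))[1]) for s,up in((.1025,0),(.0865,0),(.074,0),(-.1025,.008),(-.1025,-.008))],
       [round(307*.016/((Rm(w).T@(p+M@(np.array([0,0,z])+(s-s0)*d)-w['position']))[2])) for s in(.083,-.1)])
E
```

```text
0.005 -0.022 0 [21, 70, 105, 465, 434] [43, 30]
0.005 -0.022 0.15 [12, 68, 107, 433, 404] [48, 28]
0.005 -0.022 0.3 [10, 73, 114, 404, 376] [53, 26]
0.005 -0.022 0.5 [23, 93, 135, 367, 342] [61, 24]
0.005 -0.022 0.65 [53, 121, 159, 342, 318] [67, 22]
0.005 -0.016 0 [26, 72, 105, 453, 423] [41, 29]
0.005 -0.016 0.15 [18, 70, 107, 423, 395] [45, 27]
0.005 -0.016 0.3 [16, 75, 114, 395, 369] [50, 25]
0.005 -0.016 0.5 [30, 94, 133, 360, 336] [57, 23]
0.005 -0.016 0.65 [58, 120, 156, 336, 313] [62, 22]
0.013 -0.022 0 [46, 92, 127, 477, 444] [42, 30]
0.013 -0.022 0.15 [41, 93, 130, 442, 412] [46, 27]
0.013 -0.022 0.3 [43, 100, 138, 410, 382] [51, 25]
0.013 -0.022 0.5 [61, 120, 157, 371, 346] [57, 23]
0.013 -0.022 0.65 [90, 146, 179, 344, 321] [62, 22]
0.013 -0.016 0 [49, 93, 126, 464, 433] [40, 29]
0.013 -0.016 0.15 [45, 94, 129, 431, 403] [44, 26]
0.013 -0.016 0.3 [47, 101, 136, 401, 375] [48, 24]
0.013 -0.016 0.5 [64, 120, 154, 364, 340] [53, 22]
0.013 -0.016 0.65 [92, 144, 174, 338, 316] [58, 21]
```

At this level pose the predicted rows (tip 46, groove 127, width 42 px) match the picture (43, 125, 42). The shaft is therefore level, and what looked like its rear end is just the gripper hiding it. Next I'll move to above the housing.

```bash
python3 go.py 0.5747 0.0582 0.12 1.435
```

```text
t 8.6 tcp [ 0.4773 -0.3139  0.1359] yaw 1.553 d [0.3737 0.0907 0.0161] spin 0.118 F [-0.5   0.32 -3.71] w 0.013098304771614956 tilt [-1.1e-03  8.0e-04 -1.0e+00]
```

>>> play_rows(
  targets="1 0.02 0.005 0 0.015;1 0.05 0.012 0 0.03;1 0.085 0.02 0 0.05;1 0.12 0.03 0 0.06;1 0.155 0.038 0 0.07;1 0.19 0.046 0 0.08;1 0.225 0.055 0 0.09;1 0.26 0.063 0 0.1",
)

```text
clock: 9.27
tcp_pos: [0.5451, -0.0538, 0.1356]
orientation: [-2.348, -2.085, 0.002]
contact_force: [-0.0, -0.7, -3.7]
grip_width: 0.0133
gripper_force: 117.2
```

>>> play_rows(
  targets="1 0.035 0.004 0 0.018;1 0.065 0.009 0 0.018;1 0.09 0.013 0 0.018;1 0.105 0.016 0 0.018;1 0.112 0.016 0 0.018;1 0.112 0.016 0 0.018;1 0.112 0.016 0 0.018;1 0.112 0.016 0 0.018",
)

```text
clock: 9.93
tcp_pos: [0.574, 0.0511, 0.1365]
orientation: [2.37, 2.061, -0.002]
contact_force: [0.4, -0.8, -4.1]
grip_width: 0.013
gripper_force: 117.2
```

```bash
python3 go.py 0.5747 0.0582 0.05 1.435
python3 - <<'E'
from h import *
import pickle
w=cam('wrist');a=r.grab_frame('wrist');pickle.dump(w,open('w6.pkl','wb'))
cv2.imwrite('pics/w6.png',cv2.resize(a[0:300,220:420,::-1],None,fx=3,fy=2))
E
```

```text
t 9.9333 tcp [0.574  0.0511 0.1365] yaw 1.4316 d [ 0.0072 -0.0003  0.0865] spin -0.0034 F [ 0.36 -0.75 -4.11] w 0.012992218514697913 tilt [-5.0e-04 -1.1e-03 -1.0e+00]
```

View pics/w6.png

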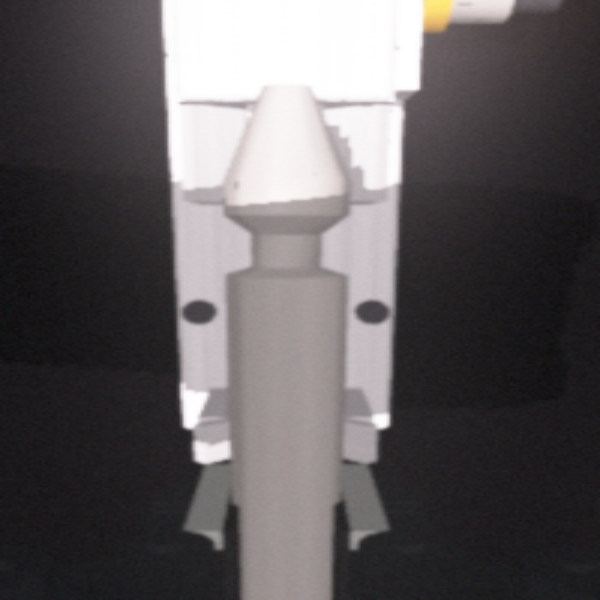

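The crop shows the shaft centred over the channel: tip at pixel (316,43), mouth edge at row 51.5, saddle behind.

```bash
python3 - <<'E'
from h import *
import pickle
w=pickle.load(open('w6.pkl','rb'));h=np.array([np.cos(1.435),np.sin(1.435)]);n=np.array([-h[1],h[0]])
o=r.get_obs();t=o['tcp_pos']
P=lambda k,u,v,z:print(k,h@onz(w,u,v,z)[:2],n@onz(w,u,v,z)[:2])
P('mouth',316,51.5,.0695);P('tip',316,42.5,t[2]+.022);P('holesL',220+199/3,156,.01);P('holesR',220+372/3,156,.01)
P('sadL',220+193/3,220,.063);P('sadR',220+379/3,220,.063);P('shaft',220+287/3,180,t[2]+.022)
print('tcp',h@t[:2],n@t[:2])
E
python3 go.py 0.5747 0.0582 0.05 1.435
```

```text
mouth 0.23076573492813737 -0.5625690530795456
tip 0.2189919545449789 -0.5623199219979453
holesL 0.15619021640605013 -0.5364508242988942
holesR 0.15605351084446697 -0.5872368573344093
sadL 0.11591952933599996 -0.5386216266978904
sadR 0.1158010295953161 -0.5851119411308285
shaft 0.1684800786523381 -0.5620900220254323
tcp 0.12848068403413934 -0.561942965532781
t 9.9833 tcp [0.5742 0.0512 0.1367] yaw 1.4313 d [ 0.0071 -0.0004  0.0867] spin -0.0037 F [-0.32  0.02 -3.88] w 0.01302625294680052 tilt [-3.e-04 -8.e-04 -1.e+00]
```

>>> play_rows(
  targets="1 0.007 0 0 -0.003;1 0.007 0 0.02 -0.003;1 0.007 0 0.045 -0.003;1 0.007 0 0.065 -0.003;1 0.007 0 0.08 -0.003;1 0.007 0 0.09 -0.003;1 0.007 0 0.09 -0.003;1 0.007 0 0.09 -0.003",
)

```text
clock: 10.65
tcp_pos: [0.5757, 0.0603, 0.0467]
orientation: [-2.365, -2.068, 0.001]
contact_force: [0.7, 0.1, -2.6]
grip_width: 0.0129
gripper_force: 117.3
```

>>> play_rows(
  targets="1 0 0 0.005 0;1 0 0 0.01 0;1 0 0 0.015 0;1 0 0 0.018 0;1 0 0 0.018 0",
)

```text
clock: 11.07
tcp_pos: [0.5751, 0.0607, 0.028]
orientation: [-2.364, -2.069, 0.001]
contact_force: [-0.3, -0.7, -3.8]
grip_width: 0.0132
gripper_force: 117.3
```

```bash
python3 go.py 0.5747 0.0582 0.0275 1.435
```

```text
t 11.0667 tcp [0.5751 0.0607 0.028 ] yaw 1.4379 d [-0.0026 -0.0001  0.0005] spin 0.0029 F [-0.34 -0.69 -3.8 ] w 0.013229881276119014 tilt [-1.e-03 -1.e-04 -1.e+00]
```

>>> play_rows(
  targets="1 0 0 0.0008 0;1 0 0 0.0008 0;0.4 0 0 0.0008 0;0 0 0 0.0008 0;0 0 0 0.0008 0;0 0 0 0.0008 0;0 0 0 0.0008 0;0 0 0 0.0008 0",
)

```text
clock: 11.73
tcp_pos: [0.5757, 0.0607, 0.028]
orientation: [2.364, 2.069, 0.001]
contact_force: [-0.3, 0.1, 0.7]
grip_width: 0.0428
gripper_force: 0.0
```

>>> play_rows(
  targets="0 0 0 -0.02 0;0 0 0 -0.05 0;0 0 0 -0.085 0;0 0 0 -0.11 0;0 0 0 -0.12 0;0 0 0 -0.12 0;0 0 0 -0.12 0",
)

```text
clock: 12.32
tcp_pos: [0.5753, 0.061, 0.1474]
orientation: [-2.363, -2.069, -0.0]
contact_force: [0.6, 0.1, -0.9]
grip_width: 0.0426
gripper_force: 0.0
```

```bash
python3 - <<'E'
from h import *
import pickle
w=cam('wrist');a=r.grab_frame('wrist');pickle.dump(w,open('w7.pkl','wb'))
cv2.imwrite('pics/w7.png',cv2.resize(a[0:300,200:440,::-1],None,fx=3,fy=2))
E
python3 go.py 0.5538 -0.0945 0.15 1.435
```

```text
t 12.3667 tcp [0.5747 0.061  0.1466] yaw 1.4382 d [-1.569e-01 -1.000e-04 -3.400e-03] spin 0.0032 F [ 0.64 -0.   -0.  ] w 0.04277724900188299 tilt [-0.0018 -0.     -1.    ]
```

View pics/w7.png

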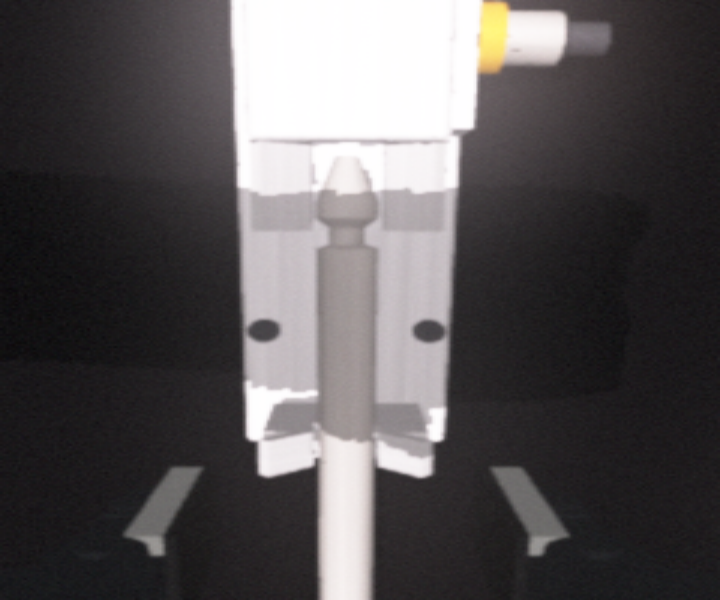

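The shaft lies in the saddle and guide, with its tip at pixel (315,78.5) just behind the mouth and the barrel axis at (378,19). All 10 pictures are now used, so from here I'll rely on force and on numbers from the images.

```bash
python3 - <<'E'
from h import *
import pickle
w=pickle.load(open('w7.pkl','rb'));h=np.array([np.cos(1.435),np.sin(1.435)]);n=np.array([-h[1],h[0]])
m=.2307
for k,u,v,z in(('tip',315,78.5,.05),('groove',315.3,118,.05),('barrel',378,19,.05),('rear body',315,290,.05)):
    p=onz(w,u,v,z)[:2];print(k,h@p-m,n@p)
for s in(-.24,-.23,-.22,-.2): p=h*(m+s)+n*-.562;print(s,p)
E
```

```text
tip -0.002954632329543322 -0.5612357077657676
groove -0.03114105222162039 -0.5615746802839796
barrel 0.036374564367553125 -0.6052540303932274
rear body -0.1797649335823187 -0.5619312885886887
-0.24 [ 0.55556711 -0.08529758]
-0.23 [ 0.5569209  -0.07538964]
-0.22 [ 0.5582747 -0.0654817]
-0.2 [ 0.56098228 -0.04566582]
```

>>> play_rows(
  targets="1 -0.03 0.0005 0 0.003;1 -0.065 0.0005 0 0.003;1 -0.1 0.0005 0 0.003;1 -0.125 0.0005 0 0.003;1 -0.14 0.0005 0 0.003;1 -0.148 0.0005 0 0.003;1 -0.148 0.0005 0 0.003;1 -0.148 0.0005 0 0.003",
  squeeze=60,
)

```text
clock: 13.03
tcp_pos: [0.556, -0.0853, 0.1467]
orientation: [-2.366, -2.065, 0.002]
contact_force: [-0.0, 0.2, 0.3]
grip_width: 0.0004
gripper_force: 0.0
```

>>> play_rows(
  targets="1 0 0 0.03 0;1 0 0 0.06 0;1 0 0 0.085 0;1 0 0 0.105 0;1 0 0 0.115 0;1 0 0 0.115 0;1 0 0 0.115 0;1 0 0 0.115 0",
)

```text
clock: 13.7
tcp_pos: [0.5575, -0.0857, 0.0338]
orientation: [2.366, 2.065, 0.002]
contact_force: [0.3, -0.0, 1.1]
grip_width: 0.0004
gripper_force: 0.0
```

```bash
cat > st.py <<'E'
from h import *
h=np.array([np.cos(1.435),np.sin(1.435)]);n=np.array([-h[1],h[0]])
o=r.get_obs();p=o['tcp_pos'];f=o['contact_force']
print('t',round(o['clock'],2),'along',(h@p[:2]-.2307).round(4),'lat',(n@p[:2]).round(4),'z',p[2].round(4),'Falong',(h@f[:2]).round(2),'F',f.round(1),'w',o['grip_width'])
E
python3 st.py; python3 go.py 0.5556 -0.0853 0.031 1.435
```

```text
t 13.7 along -0.2402 lat -0.5639 z 0.0338 Falong 0.03 F [ 0.3 -0.   1.1] w 0.0004252232021344518
t 13.7 tcp [ 0.5575 -0.0857  0.0338] yaw 1.4355 d [ 0.0002 -0.0019  0.0028] spin 0.0005 F [ 0.28 -0.01  1.13] w 0.0004252232021344518 tilt [ 0.0017  0.     -1.    ]
```

>>> play_rows(
  targets="1 0.006 -0.0018 0.001 0;1 0.012 -0.0018 0.001 0;1 0.017 -0.0018 0.001 0;1 0.021 -0.0018 0.001 0;1 0.025 -0.0018 0.001 0;1 0.029 -0.0018 0.001 0;1 0.033 -0.0018 0.001 0;1 0.037 -0.0018 0.001 0",
)

```text
clock: 14.37
tcp_pos: [0.5597, -0.0497, 0.032]
orientation: [2.368, 2.064, -0.001]
contact_force: [-0.6, -3.2, 1.0]
grip_width: -0.0002
gripper_force: 1.9
```

```bash
python3 st.py
```

```text
t 14.37 along -0.2042 lat -0.5613 z 0.032 Falong -3.24 F [-0.6 -3.2  1. ] w -0.00022483490003547313
```

>>> play_rows(
  targets="1 0.003 0 0 0;1 0.006 0 0 0;1 0.009 0 0 0;1 0.012 0 0 0;1 0.015 0 0 0;1 0.015 0 0 0",
)

```text
clock: 14.87
tcp_pos: [0.5619, -0.0336, 0.0318]
orientation: [-2.367, -2.066, -0.001]
contact_force: [0.4, -1.8, 1.8]
grip_width: 0.0
gripper_force: 0.7
```

```bash
python3 st.py; python3 - <<'E'
from h import *
import pickle
w=cam('wrist');a=r.grab_frame('wrist');pickle.dump(w,open('w8.pkl','wb'));cv2.imwrite('pics/w8.png',a[:,:,::-1])
g=cv2.cvtColor(a,cv2.COLOR_RGB2GRAY)
print([(v,int(g[v,300:330].mean())) for v in range(60,220,4)])
E
```

```text
t 14.87 along -0.1879 lat -0.5613 z 0.0318 Falong -1.69 F [ 0.4 -1.8  1.8] w 8.912035583526247e-06
[(60, 252), (64, 250), (68, 243), (72, 231), (76, 227), (80, 226), (84, 224), (88, 223), (92, 221), (96, 220), (100, 219), (104, 217), (108, 215), (112, 214), (116, 213), (120, 211), (124, 211), (128, 210), (132, 209), (136, 208), (140, 208), (144, 207), (148, 207), (152, 206), (156, 206), (160, 206), (164, 205), (168, 206), (172, 205), (176, 205), (180, 206), (184, 205), (188, 206), (192, 205), (196, 205), (200, 205), (204, 206), (208, 205), (212, 206), (216, 205)]
```

>>> play_rows(
  targets="1 0.002 0 0 0;1 0.004 0 0 0;1 0.006 0 0 0;1 0.008 0 0 0",
)

```text
clock: 15.25
tcp_pos: [0.5627, -0.0264, 0.0318]
orientation: [2.367, 2.065, -0.0]
contact_force: [-0.8, -3.8, 2.3]
grip_width: 0.0003
gripper_force: 2.1
```

>>> play_rows(
  targets="1 0.002 0 0 0;1 0.004 0 0 0;1 0.006 0 0 0",
)

```text
clock: 15.5
tcp_pos: [0.5634, -0.0216, 0.0318]
orientation: [2.367, 2.064, -0.002]
contact_force: [-1.1, -8.1, 2.2]
grip_width: 0.0002
gripper_force: 4.3
```

>>> play_rows(
  targets="1 0.002 0 0 0;1 0.004 0 0 0;1 0.006 0 0 0",
)

```text
clock: 15.75
tcp_pos: [0.564, -0.0171, 0.0318]
orientation: [2.368, 2.061, -0.003]
contact_force: [-1.1, -10.2, 2.1]
grip_width: 0.0
gripper_force: 5.4
```

```bash
python3 st.py
```

```text
t 15.75 along -0.1713 lat -0.5611 z 0.0318 Falong -10.28 F [ -1.1 -10.2   2.1] w 4.485439231730532e-05
```

>>> play_rows(
  targets="1 0.002 0 0 0;1 0.004 0 0 0;1 0.006 0 0 0",
)

```text
clock: 16.0
tcp_pos: [0.5647, -0.0117, 0.0318]
orientation: [2.368, 2.061, -0.004]
contact_force: [-1.6, -10.7, 2.2]
grip_width: 0.0002
gripper_force: 5.4
```

>>> play_rows(
  targets="1 0.0015 0 0 0;1 0.003 0 0 0",
)

```text
clock: 16.17
tcp_pos: [0.5651, -0.0081, 0.0318]
orientation: [2.368, 2.062, -0.003]
contact_force: [-1.4, -10.7, 2.3]
grip_width: 0.0001
gripper_force: 5.4
```

>>> play_rows(
  targets="1 0.0015 0 0 0;1 0.003 0 0 0",
)

```text
clock: 16.33
tcp_pos: [0.5655, -0.0052, 0.0318]
orientation: [2.368, 2.061, -0.003]
contact_force: [-1.0, -10.5, 3.2]
grip_width: -0.0001
gripper_force: 5.1
```

```bash
python3 st.py
```

```text
t 16.33 along -0.1593 lat -0.561 z 0.0318 Falong -10.52 F [ -1.  -10.5   3.2] w -8.093676730998337e-05
```

>>> play_rows(
  targets="1 0.0015 0 0 0;1 0.003 0 0 0",
)

```text
clock: 16.5
tcp_pos: [0.5661, -0.0014, 0.0318]
orientation: [2.368, 2.063, -0.002]
contact_force: [-1.1, -7.6, 2.5]
grip_width: 0.0
gripper_force: 4.2
```

>>> play_rows(
  targets="1 0.0015 0 0 0;1 0.003 0 0 0",
)

```text
clock: 16.67
tcp_pos: [0.5665, 0.0019, 0.0318]
orientation: [2.368, 2.063, -0.002]
contact_force: [-1.2, -8.3, 3.0]
grip_width: -0.0002
gripper_force: 4.2
```

>>> play_rows(
  targets="1 0.001 0 0 0;1 0.002 0 0 0",
)

```text
clock: 16.83
tcp_pos: [0.5667, 0.0035, 0.0318]
orientation: [2.368, 2.063, -0.003]
contact_force: [-2.5, -10.1, 3.5]
grip_width: 0.0002
gripper_force: 5.2
```

>>> play_rows(
  targets="1 0.001 0 0 0;1 0.002 0 0 0",
)

```text
clock: 17.0
tcp_pos: [0.5667, 0.0039, 0.0318]
orientation: [2.368, 2.061, -0.005]
contact_force: [-3.0, -13.7, 3.7]
grip_width: 0.0
gripper_force: 6.9
```

The push force rose to 13.7 N and the shaft stalled, which is what the groove's rear wall against the plunger would give. I'll back off and check where the rear end lies.

>>> play_rows(
  targets="1 -0.01 0 0 0;1 -0.025 0 0 0;1 -0.04 0 0 0;1 -0.05 0 -0.03 0;1 -0.06 0 -0.065 0;1 -0.06 0 -0.1 0;1 -0.06 0 -0.12 0;1 -0.06 0 -0.12 0",
)

```text
clock: 17.67
tcp_pos: [0.562, -0.0514, 0.1559]
orientation: [2.365, 2.064, 0.011]
contact_force: [0.9, 0.1, -0.3]
grip_width: -0.0002
gripper_force: 0.0
```

>>> play_rows(
  targets="1 -0.03 0 -0.03 0;1 -0.04 0 -0.03 0;1 -0.04 0 -0.03 0;1 -0.04 0 -0.03 0",
)

```text
clock: 18.0
tcp_pos: [0.5534, -0.091, 0.1811]
orientation: [-2.366, -2.064, -0.001]
contact_force: [-1.1, -0.1, -1.0]
grip_width: 0.0003
gripper_force: 0.0
```

```bash
python3 st.py; python3 - <<'E'
from h import *
import pickle
w=cam('wrist');a=r.grab_frame('wrist');pickle.dump(w,open('w9.pkl','wb'));cv2.imwrite('pics/w9.png',a[:,:,::-1])
h=np.array([np.cos(1.435),np.sin(1.435)]);n=np.array([-h[1],h[0]]);g=cv2.cvtColor(a,cv2.COLOR_RGB2GRAY)
for s in np.arange(-.175,-.122,.0025):
    p=h*(.2307+s)+n*-.5618;u,v=proj(w,(*p,.054)); u2,v2=proj(w,(*p,.058))
    k=int(round(u));print(round(s,4),round(u),round(v),'ax',int(g[int(round(v)),k-3:k+4].mean()),'top',int(g[int(round(v2)),k-2:k+3].mean()))
E
```

```text
t 18.0 along -0.2459 lat -0.5607 z 0.1811 Falong -0.27 F [-1.1 -0.1 -1. ] w 0.0003282942786850028
-0.175 317 105 ax 32 top 32
-0.1725 317 102 ax 35 top 35
-0.17 317 99 ax 34 top 34
-0.1675 317 96 ax 37 top 36
-0.165 317 93 ax 40 top 39
-0.1625 317 90 ax 41 top 41
-0.16 317 87 ax 44 top 45
-0.1575 317 83 ax 47 top 47
-0.155 317 80 ax 51 top 51
-0.1525 317 77 ax 57 top 59
-0.15 317 74 ax 61 top 62
-0.1475 317 70 ax 65 top 65
-0.145 317 67 ax 68 top 69
-0.1425 317 64 ax 68 top 88
-0.14 317 61 ax 148 top 212
-0.1375 317 57 ax 252 top 253
-0.135 317 54 ax 252 top 253
-0.1325 317 51 ax 252 top 253
-0.13 317 47 ax 252 top 253
-0.1275 317 44 ax 252 top 253
-0.125 317 40 ax 252 top 253
-0.1225 317 37 ax 253 top 253
```

The rear end measures 141 mm behind the mouth, so the groove is about 35.5 mm inside it. That agrees with the plunger position seen earlier (about 36 mm) and with the stall. I'm handing in.

```bash
python3 -c "
from bench import r
print(r.hand_in())"
```

```text
the job is handed in; nothing more can be done
None
```

The job is handed in: the grooved shaft was laid in the guide and saddle, released and pushed in until the push stalled at about 14 N, which I take as the plunger in the groove, since its rear end puts the groove about 35.5 mm inside the mouth and the plunger sits at about 36 mm; I had no direct plunger reading, and the judge's result was not shown.

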